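# Register a board against the fence and the end stop

## Robot

A 7-joint arm with a two-finger parallel gripper is mounted at the origin on the work surface. World frame = base frame: x ahead of the robot, y to its left, z up, the work surface at z = 0. Lengths are in mm, angles in rad, forces in N, time in s.
With the tool pointing down it reaches from about 400 to 875 mm from the base axis. Payload 4.4 kg.
Tool frame: the origin (TCP) lies at the very end of the fingers, on their centre line; the grasp point (between the pads) lies 19 mm behind it; z points along the fingers, y is the line along which they close (so a half turn about z gives the same grasp; the last joint's range is limited). The gripper opens to 85 mm and grips with 20 to 120 N. Pads are 22 mm wide; open, the fingers measure 114 mm over their backs; the gripper's body (76 mm by 85 mm) begins 54 mm behind the grasp point. The pads swing forward as they close: fully open they stand 13 mm farther back than shut.
Start: joints at [-1.281, 0.628, 0.038, 1.517, -0.027, 0.996, -0.02], TCP at [226.398, 609.312, 231.313] pointing down, gripper open.
Joint ranges: [-3.06, 3.06], [-0.37, 2.12], [-1.25, 1.32], [0.18, 2.47], [-1.1, 4.24], [0.23, 1.98], [-2.94, 2.94]. Speed limits (rad/s): [2.57, 2.57, 3.14, 3.14, 3.14, 3.14, 3.14].

## Interface

Orientations are given as [roll, pitch, yaw] about the fixed x, y, z axes, in that order (R = Rz(yaw) Ry(pitch) Rx(roll)).
In Python, from cell import status, get_image, ctrl, models gives the robot as it stands.
- The arm moves only by the shell command python3 -m handwheel 'ROWS' [OPENING]. ROWS is JSON, a list of rows, each an object with "delta_pos": the shift along the world's x, y, z in cm, a list of three; "yaw": the turn about the world's z in rad. A call has 1 to 10 rows; each row shifts and turns the commanded pose from where the row before left it; what a row does not reach is not made up. A row lasts 1/12 s, in which the tool goes at most 41.7 mm and 7.16 degrees, less where a joint would pass 70% of its speed; a pose out of reach is approached as far as the arm can. A call is refused whole if a number of a shift passes 4.17 or a number of a turn 0.125, either way. A call with a gripper value outside its range is refused whole. OPENING is the opening, from -1 (shut) to 1 (fully open), set as the call begins (- or left out, the last holds). The fingers move at their own pace and stop on an object; the grip force is fixed at half the most. Time passes only in rows, so rows that do not move let the fingers close. It gives the time, the measured TCP pose, the force, the opening and the grip force at its end, in the units of the state.
- status.read_state(): the state, without advancing time (a new reading comes with each control period).
- get_image(name): name is "scene" or "side" or "wrist"; returns a dict with "color" (420x560x3 uint8, red, green, blue), "z_map" (420x560 float32, mm along the optical axis (not along the pixel's ray), 0 where there is no reading), "fx", "fy", "cx", "cy" (pixels), "k1" (the pictures are not rectified: a ray, as slopes to the right and down, at radius r is drawn at 1 + k1 r^2 times it, then the intrinsics apply), "position" and "rotation" of the camera in the world; the wrist camera has in their place "hand_eye" (4x4, takes a point from camera to tool coordinates, whose origin is the TCP and whose axes are the flange's). Camera axes: x right, y up, looking along -z (the intrinsics and any distortion apply to the point x, -y, -z); pixel columns grow to the right and rows downward; lengths in mm; the calibration is good to about 2 mm. A picture is of the moment at which its call begins: read the wrist's pose just before it.
- ctrl.finish_job(): hands the job in; it is judged then, once.
Trained networks look in a picture, given as the dict that the camera call returned (one of the last four; its "shot" number tells which), for a name from the list of things; names that differ only in an ending like _2 or _b are one class to them, and where a whole thing is asked for, a point or a joint stands for the part that bears it (a point fixed in the world has none). Each returns a list of dicts, best first, with "score" (0 to 1); they miss things now and then, are a little off and sometimes report something else, mostly with a low value. They report only what shows in the picture. A call takes as long as a camera call. They do not tell look-alikes from the thing itself.
- models.boxes_of(picture, name): "rect" ([left, top, right, bottom] in pixels, round what is visible of it).
The state is a dict: "clock": time; "qpos": joint angles; "qd": joint speeds; "tau": joint torques, N m; "eef_pos": TCP position; "tool_rot": TCP orientation; "force": force on the tool from outside, world axes, zero at the start; "torque": the same for the moment, N m; "width": finger opening in mm; "gripper_force": force on a finger pad.
Only numpy, scipy, OpenCV 4.12 (cv2) and the standard library are available. Lean on these libraries where they do the work, as an engineer would, in place of code of your own. Each camera call takes 0.05 s, during which the arm holds its last target. There are 200 camera calls.

## Task

Push the long loose board along the bench top until its long edge lies flush against the aluminium fence and its end, on the side where the stop block sits, butts squarely against that block. Only push it with the fingers: it must stay flat on the bench and never be lifted. Leave the short offcut, the glue bottle, the tape measure and the screwdriver where they are.

Things in the scene. Friction and masses are not known exactly. Their poses are not given: they have to be found in the camera images.
- board: The long board: loose pine, 200 mm long (its y axis) x 70 mm wide (x axis) x 20 mm thick, about 0.2 kg, with a small dark dowel mark near each end on top (the two ends are alike). Origin: centre of its underside, on the bench; z up. It starts on the robot's side of the fence, askew, between stop block and clamp.
- fence: Straight aluminium fence bar fixed to the bench, 560 mm long (its y axis), 30 mm thick (x axis), 35 mm high. Origin: centre of its underside. Its -x face, 15 mm from the origin, looks towards the robot and is the face the board must lie against. The bar may stand askew to the robot.
- stop: Stop block, dark steel, fixed over the fence near its left or right end, parallel to it. Before the fence it is 70 mm deep (own x -85 to -15 mm), 30 mm wide (y -15 to +15 mm), 41 mm high; a knob over the fence reaches 55 mm. Origin: on the bench, on the fence's centre line. The board's end must butt against the face towards the fence's middle, 15 mm from the origin along y.
- clamp: Steel hold-down clamp, fixed near the other end of the fence, wholly behind and on top of it (up to about 60 mm high, 108 mm back), so that nothing of it stands more than 8 mm to the robot's side of the fence's centre line. Origin: on the bench, on the fence's centre line. Not part of the work.
- offcut: Short loose pine offcut, 70 x 75 x 20 mm, beside the work, beyond one end of the fence. Origin: centre of its underside. To be left alone.
- glue: Loose yellow glue bottle, 56 mm in diameter, 150 mm tall, standing behind the fence. Origin: centre of its underside. To be left alone.
- tape: Loose black tape measure, 36 x 65 x 60 mm high, standing behind the fence. Origin: centre of its underside. To be left alone.
- driver: Loose screwdriver lying on the bench beside the work, beyond the other end of the fence, 200 mm long (its x axis), handle 26 mm thick. Origin: on the bench under its mid-length. To be left alone.
Things that resemble listed ones, but are neither listed nor needed, are in the scene too. What is shaped like the stop but blue or orange is not meant.

How it is judged:
By the outcome, as a careful person would: the job done as asked, in the order asked, and still so for the second after the job is handed in, with the robot touching nothing.
It also fails if it takes over 53 s, if anything falls off the work surface, if the arm or the gripper's body presses on something with over 40 N, if the wrist force passes 120 N, or if a joint passes its speed limit or range.

## Working session

There is one attempt and no reset: what is moved stays moved. The work goes in short steps, Python scripts to look and compute and a shell command to move; the robot and the scene stay as the last step left them, time stands still between calls to the robot, and variables do not carry over. Pictures are saved under pics/ and viewed, at most 10 in all, crops included, and the job is handed in when it is done.

```bash
mkdir -p pics; ls; cat > h.py <<'E'
import numpy as np, cv2, json
from cell import status,get_image,ctrl,models
def cloud(p, st=None):
    h,w=p["z_map"].shape
    v,u=np.mgrid[0:h,0:w].astype(float)
    K=np.array([[p["fx"],0,p["cx"]],[0,p["fy"],p["cy"]],[0,0,1]])
    xd=(u-p["cx"])/p["fx"]; yd=(v-p["cy"])/p["fy"]; x,y=xd.copy(),yd.copy()
    for _ in range(10):
        f=1+p["k1"]*(x*x+y*y); x,y=xd/f,yd/f
    z=p["z_map"]; P=np.stack([x*z,-y*z,-z],-1)
    if "hand_eye" in p:
        from scipy.spatial.transform import Rotation as R
        H=np.array(p["hand_eye"]); P=P@H[:3,:3].T+H[:3,3]
        P=P@R.from_euler('xyz',st["tool_rot"]).as_matrix().T+np.array(st["eef_pos"])
    else:
        P=P@np.array(p["rotation"]).T+np.array(p["position"])
    P[z==0]=np.nan
    return P
E
python3 - <<'E'
from h import *
s=status.read_state(); print({k:np.round(v,3).tolist() for k,v in s.items()})
ims=[]
for n in("scene","side"):
    p=get_image(n); print(n,p["position"],np.round(p["rotation"],3).tolist() if n!="x" else"",p["fx"],p["k1"])
    C=cloud(p); np.savez(f"{n}.npz",C=C,color=p["color"])
    cv2.imwrite(f"pics/{n}0.png",p["color"][...,::-1])
    for k in("board","fence","stop","clamp","offcut","driver"):
        for b in models.boxes_of(p,k)[:3]:
            l,t,r,bb=map(int,b["rect"]); c=C[(t+bb)//2,(l+r)//2]
            print(k,round(b["score"],2),[l,t,r,bb],np.round(c))
E
```

```text
pics
{'clock': 0.0, 'qpos': [-1.281, 0.629, 0.038, 1.518, -0.027, 0.996, -0.02], 'qd': [-0.001, -0.0, -0.002, 0.001, -0.001, 0.001, -0.003], 'tau': [0.001, -56.341, 1.227, -19.344, 0.011, 0.01, 0.0], 'eef_pos': [226.145, 608.708, 230.382], 'tool_rot': [-3.14, 0.0, 2.786], 'force': [0.249, -0.475, -0.093], 'torque': [-0.025, -0.019, 0.02], 'gripper_force': 0.0, 'width': 85.402}
scene [1004.32518727 -652.8846962   877.51256691] [0.716, 0.006, 0.527] 444.33890704002823 -0.05282292830693973Traceback (most recent call last):
  File "<stdin>", line 6, in <module>
  File "h.py", line 16, in cloud
    P=P@np.array(p["rotation"]).T+np.array(p["position"])
      ~~~~~~~~~~~~~~~~~~~~~~~~~~~^~~~~~~~~~~~~~~~~~~~~~~~
ValueError: operands could not be broadcast together with shapes (420,560) (3,)
```

```bash
sed -i 's/        P=P@np.array(p\["rotation"\]).T/        from scipy.spatial.transform import Rotation as R\n        P=P@R.from_euler("xyz",p["rotation"]).as_matrix().T/' h.py
python3 - <<'E'
from h import *
for n in("scene","side"):
    p=get_image(n); print(n,p["position"],np.round(p["rotation"],3).tolist())
    C=cloud(p); np.savez(f"{n}.npz",C=C,color=p["color"])
    cv2.imwrite(f"pics/{n}0.png",p["color"][...,::-1])
    for k in("board","fence","stop","clamp","offcut","driver"):
        for b in models.boxes_of(p,k)[:3]:
            l,t,r,bb=map(int,b["rect"]); c=C[(t+bb)//2,(l+r)//2]
            print(k,round(b["score"],2),[l,t,r,bb],np.round(c))
E
```

```text
scene [1004.32518727 -652.8846962   877.51256691] [0.716, 0.006, 0.527]
board 0.68 [209, 168, 281, 222] [525. -22.  18.]
fence 0.75 [212, 140, 345, 286] [639. -44.  35.]
stop 0.83 [147, 210, 174, 243] [ 416. -227.   42.]
stop 0.73 [258, 286, 298, 329] [ 771. -270.   40.]
stop 0.66 [206, 232, 248, 259] [ 587. -190.   38.]
clamp 0.82 [323, 156, 362, 181] [709. 179.  36.]
offcut 0.91 [313, 109, 341, 131] [572. 369.  17.]
offcut 0.26 [124, 284, 206, 309] [ 536. -361.   16.]
driver 0.82 [122, 283, 207, 311] [ 537. -365.   19.]
side [ 314.18187506 -803.58345357  727.44116518] [0.903, -0.001, -0.341]
board 0.66 [229, 206, 263, 269] [515. -27.  22.]
fence 0.68 [265, 157, 336, 307] [634. -70.  38.]
stop 0.8 [275, 258, 325, 291] [ 582. -199.   43.]
stop 0.7 [196, 299, 249, 320] [ 404. -237.   43.]
stop 0.69 [368, 265, 416, 292] [ 757. -278.   45.]
clamp 0.98 [272, 160, 311, 187] [707. 179.  32.]
offcut 0.7 [205, 146, 238, 162] [550. 358.  24.]
driver 0.98 [262, 324, 351, 383] [ 525. -373.   25.]
```

View pics/scene0.png

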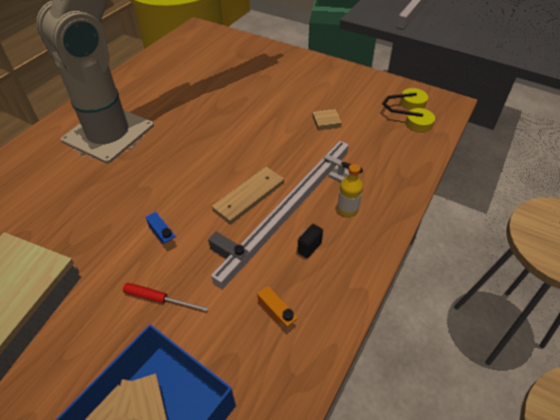

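View pics/side0.png

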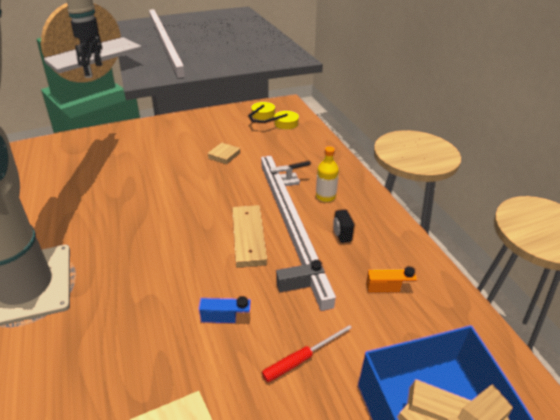

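The scene view shows three stop-shaped things: dark grey on the fence (228,245), blue (160,228) and orange (277,307). The dark steel one clamped on the fence is meant. The board is at (248,194), robot side, and the clamp at (340,168). I'll confirm in a crop and fit the geometry.

```bash
cat > fit.py <<'E'
from h import *
def rect(P):
    (c,(w,h),a)=cv2.minAreaRect(P.astype(np.float32)); b=cv2.boxPoints((c,(w,h),a)); return np.round(c,1),np.round([w,h],1),np.round(b,1).tolist()
def line(P):
    vx,vy,x,y=cv2.fitLine(P.astype(np.float32),cv2.DIST_HUBER,0,.01,.01).ravel(); s=np.sign(vy) or 1; return np.round([x,y],1),np.round(np.arctan2(-vx*s,vy*s),4)
E
python3 - <<'E'
from fit import *
for n,rb,rf in(("scene",(205,164,285,224),(210,138,350,288)),("side",(226,203,267,272),(258,153,338,309))):
    d=np.load(n+".npz"); C=d["C"]; col=d["color"].astype(int)
    def sub(r): return C[r[1]:r[3],r[0]:r[2]].reshape(-1,3),col[r[1]:r[3],r[0]:r[2]].reshape(-1,3)
    P,c=sub(rb); hsv=cv2.cvtColor(c.astype(np.uint8)[None],cv2.COLOR_RGB2HSV)[0]
    z=P[:,2]; print(n,"z pct",np.nanpercentile(z,[5,25,50,75,95]).round(1))
    m=(z>13)&(z<28)&(P[:,0]<600); Q=P[m][:,:2]
    print("board",len(Q),rect(Q),line(Q), "z",np.median(z[m]))
    P,c=sub(rf); m=(P[:,2]>29)&(P[:,2]<41)&(c.max(1)-c.min(1)<30)&(c.min(1)>130); Q=P[m][:,:2]
    print("fence",len(Q),line(Q),rect(Q),np.median(P[m][:,2]))
d=np.load("scene.npz")["color"][130:300,130:360]; cv2.imwrite("pics/crop1.png",cv2.resize(d,None,fx=3,fy=3,interpolation=2)[...,::-1])
E
```

```text
scene z pct [-4.4 -2.2  0.2 17.6 31.3]
board 1540 (array([527.2,  -8.9]), array([202.1,  73.9]), [[468.1000061035156, -98.80000305175781], [540.0, -115.69999694824219], [586.2999877929688, 81.0], [514.4000244140625, 98.0]]) (array([528.1, -14.1], dtype=float32), np.float32(-0.2312)) z 17.933084174738042
fence 888 (array([643.7, -32.2], dtype=float32), np.float32(-0.097)) (array([641.1,   0.8]), array([553.8,  29.5]), [[600.0999755859375, -273.3999938964844], [629.5, -276.20001220703125], [682.0999755859375, 275.1000061035156], [652.7000122070312, 277.8999938964844]]) 33.608942077959966
side z pct [ 0.6  2.5 20.6 22.2 23.8]
board 1683 (array([526.3,  -6.5]), array([208.5,  70.1]), [[468.5, -100.0999984741211], [536.7999877929688, -116.0], [584.0999755859375, 87.0999984741211], [515.7999877929688, 103.0]]) (array([523.4, -18.6], dtype=float32), np.float32(-0.2301)) z 21.93803636488974
fence 1351 (array([634. , -48.5], dtype=float32), np.float32(-0.094)) (array([656.7,  -4.1]), array([553.8,  67.3]), [[594.7000122070312, -276.1000061035156], [661.5999755859375, -283.0], [718.7999877929688, 267.79998779296875], [651.9000244140625, 274.79998779296875]]) 36.84091811364908
```

View pics/crop1.png

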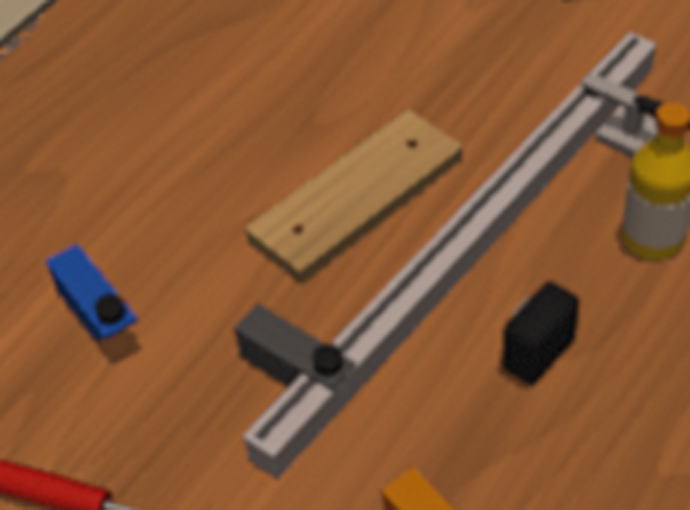

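The crop confirms it: the dark grey steel block on the fence at crop (290,345). It sits at the -y end, with the board (355,195) between it and the clamp (620,95). Moving in, I'll look from above with the wrist camera on the way.

```bash
python3 -m handwheel '[{"delta_pos":[1.6,-3.0,0],"yaw":0.026},{"delta_pos":[1.6,-3.0,0],"yaw":0.026},{"delta_pos":[1.6,-3.0,0],"yaw":0.026},{"delta_pos":[1.6,-3.0,0],"yaw":0.026},{"delta_pos":[1.6,-3.0,0],"yaw":0.026},{"delta_pos":[1.6,-3.0,0],"yaw":0.026},{"delta_pos":[1.6,-3.0,0],"yaw":0.026},{"delta_pos":[1.6,-3.0,0],"yaw":0.026},{"delta_pos":[1.6,-3.0,0],"yaw":0.026},{"delta_pos":[1.6,-3.0,0],"yaw":0.026}]' 0.0
python3 -m handwheel '[{"delta_pos":[1.2,-3.0,1]},{"delta_pos":[1.2,-3.0,1]},{"delta_pos":[1.2,-3.0,1]},{"delta_pos":[1.2,-3.0,1]},{"delta_pos":[1.2,-3.0,1]},{"delta_pos":[1.2,-3.0,1]},{"delta_pos":[1.2,-3.0,1]},{"delta_pos":[1.2,-3.0,1]},{"delta_pos":[0,0,0]},{"delta_pos":[0,0,0]}]'
python3 - <<'E'
from h import *
s=status.read_state(); p=get_image("wrist"); C=cloud(p,s); np.savez("w1.npz",C=C,color=p["color"])
cv2.imwrite("pics/w1.png",p["color"][...,::-1])
for n in("board","stop","fence","glue"):
    for b in models.boxes_of(p,n)[:2]:
        l,t,r,bb=map(int,b["rect"]); print(n,b["score"],[l,t,r,bb],np.round(C[min((t+bb)//2,419),min((l+r)//2,559)]))
E
```

```text
clock: 1.58
eef_pos: [387.0, 307.9, 231.6]
tool_rot: [3.141, 0.0, 3.047]
force: [0.9, -0.5, 1.2]
width: 42.8
gripper_force: 0.0
board 0.88 [0, 289, 113, 360] [524.  42.  19.]
fence 0.92 [78, 387, 159, 418] [390. 262. 290.]schema error: expected keys delta_pos, yaw
```

View pics/w1.png

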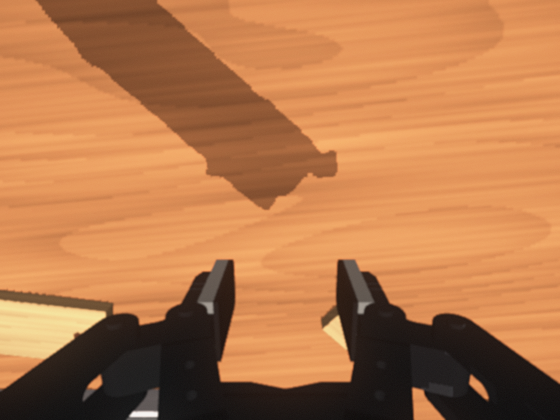

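The wrist view shows the fingers half open and the board at lower left (50,325). Image down is +x, so I'll look from above the fence, where the camera sees the work.

```bash
python3 -m handwheel '[{"delta_pos":[2.2,-3.0,1.0],"yaw":0},{"delta_pos":[2.2,-3.0,1.0],"yaw":0},{"delta_pos":[2.2,-3.0,1.0],"yaw":0},{"delta_pos":[2.2,-3.0,1.0],"yaw":0},{"delta_pos":[2.2,-3.0,1.0],"yaw":0},{"delta_pos":[2.2,-3.0,1.0],"yaw":0},{"delta_pos":[2.2,-3.0,1.0],"yaw":0},{"delta_pos":[2.2,-3.0,1.0],"yaw":0},{"delta_pos":[2.2,-3.0,1.0],"yaw":0},{"delta_pos":[2.2,-3.0,1.0],"yaw":0}]'
python3 -m handwheel '[{"delta_pos":[2,-3.0,1.0],"yaw":0},{"delta_pos":[1,-1,0],"yaw":0},{"delta_pos":[0,0,0],"yaw":0},{"delta_pos":[0,0,0],"yaw":0}]'
python3 - <<'E'
from fit import *
s=status.read_state(); p=get_image("wrist"); C=cloud(p,s); np.savez("w2.npz",C=C,color=p["color"])
cv2.imwrite("pics/w2.png",p["color"][...,::-1])
for n in("board","stop","fence","glue"):
    for b in models.boxes_of(p,n)[:2]:
        l,t,r,bb=map(int,b["rect"]); print(n,b["score"],[l,t,r,bb],np.round(C[min((t+bb)//2,419),min((l+r)//2,559)]))
E
```

```text
clock: 2.67
eef_pos: [607.4, 10.4, 331.9]
tool_rot: [3.14, 0.0, 3.049]
force: [1.0, 1.2, 0.0]
width: 42.7
gripper_force: 0.0
clock: 3.0
eef_pos: [636.6, -28.9, 340.6]
tool_rot: [3.14, -0.001, 3.047]
force: [0.1, 0.7, 0.2]
width: 42.8
gripper_force: 0.0
board 0.95 [211, 24, 386, 108] [524.  -3.  18.]
stop 0.87 [97, 233, 144, 313] [ 757. -258.   39.]
stop 0.64 [127, 95, 173, 176] [ 586. -184.   39.]
fence 0.66 [80, 145, 542, 178] [635.   3.  33.]
fence 0.42 [235, 228, 287, 267] [732. -68.  57.]
glue 0.79 [357, 231, 421, 315] [757.  76. 107.]
```

View pics/w2.png

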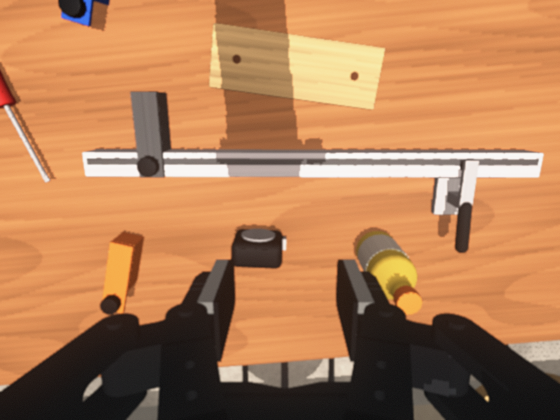

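The overhead wrist view shows the board (298,67), the grey stop (150,130), the fence (rows 150–178), the clamp (460,195) and the glue (385,265). The board must go down to the fence and left to the stop. I'll measure in the fence frame.

```bash
cat > meas.py <<'E'
from fit import *
import sys
A=-0.0945; R=np.array([[np.cos(A),np.sin(A)],[-np.sin(A),np.cos(A)]])  # -> (n,u)
def meas(C,col):
    P=C.reshape(-1,3); c=col.reshape(-1,3).astype(int); nu=P[:,:2]@R.T; z=P[:,2]
    h=cv2.cvtColor(col,cv2.COLOR_RGB2HSV).reshape(-1,3).astype(int)
    m=(c.min(1)>110)&(h[:,1]<60)&(z>26)&(z<42)&(abs(nu[:,0]-640)<40)
    print("fence z",np.median(z[m]).round(1),rect(nu[m]),"ang",A+line(nu[m])[1]); 
    m=(h[:,1]<90)&(z>33)&(z<50)&(nu[:,0]>540)&(nu[:,0]<615)&(abs(nu[:,1]+130)<40)
    print("stop z",np.median(z[m]).round(1),rect(nu[m]), "face u pct99",np.percentile(nu[m][:,1],[1,97,99]).round(1))
    m=(z>12)&(z<27)&(abs(nu[:,0]-545)<90)&(nu[:,1]>-115)&(nu[:,1]<180)&(h[:,1]>60)&(nu[:,0]<622)
    k=np.zeros(m.size,np.uint8); k[m]=1; n,L,S,_=cv2.connectedComponentsWithStats(k.reshape(col.shape[:2]))
    m=(L.ravel()==1+S[1:,4].argmax())
    print("board z",np.median(z[m]).round(1),rect(nu[m]),"rel ang",line(nu[m])[1])
if __name__=="__main__":
    d=np.load(sys.argv[1]); meas(d["C"],d["color"])
E
for i in scene side w2; do echo $i; python3 meas.py $i.npz; done
```

```text
scene
fence z 33.6 (array([638.2,  64.2]), array([562.2,  31. ]), [[622.4000244140625, -216.89999389648438], [653.4000244140625, -216.89999389648438], [654.0, 345.20001220703125], [623.0, 345.29998779296875]]) ang -0.0971
stop z 40.5 (array([ 584.1, -134.2]), array([29.5, 61.4]), [[553.0, -148.1999969482422], [614.4000244140625, -149.6999969482422], [615.0999755859375, -120.19999694824219], [553.7000122070312, -118.69999694824219]]) face u pct99 [-148.4 -121.1 -120.2]
board z 17.9 (array([525.7,  40.9]), array([202.1,  73.9]), [[475.29998779296875, -54.20000076293945], [548.5, -64.19999694824219], [576.0, 136.0], [502.79998779296875, 146.10000610351562]]) rel ang -0.1394
side
fence z 36.8 (array([636.1,  60.6]), array([559. ,  31.4]), [[618.7000122070312, -218.8000030517578], [650.0999755859375, -219.0], [653.4000244140625, 340.0], [622.0, 340.20001220703125]]) ang -0.0925
stop z 42.1 (array([ 583.1, -133.5]), array([33.5, 63.7]), [[551.0999755859375, -149.89999389648438], [614.7999877929688, -150.60000610351562], [615.2000122070312, -117.0999984741211], [551.5, -116.4000015258789]])
[... 288 characters left out ...]
z 33.4 (array([632. ,  64.7]), array([559.1,  52.4]), [[597.4000244140625, -214.0], [649.7999877929688, -215.60000610351562], [666.5999755859375, 343.29998779296875], [614.2000122070312, 344.8999938964844]]) ang -0.0968
stop z 39.4 (array([ 583.3, -130.6]), array([30.6, 62.8]), [[551.9000244140625, -145.6999969482422], [614.7000122070312, -145.89999389648438], [614.7999877929688, -115.4000015258789], [552.0, -115.19999694824219]]) face u pct99 [-145.1 -115.9 -115.7]
board z 18.5 (array([523.4,  44. ]), array([200.1,  70. ]), [[475.3999938964844, -50.599998474121094], [544.9000244140625, -59.900001525878906], [571.2999877929688, 138.5], [501.8999938964844, 147.8000030517578]]) rel ang -0.1333
```

```bash
python3 -m handwheel '[{"delta_pos":[-3.7,0.6,-1.0],"yaw":0},{"delta_pos":[-3.7,0.6,-1.0],"yaw":0},{"delta_pos":[-3.7,0.6,-1.0],"yaw":0},{"delta_pos":[-3.7,0.6,-1.0],"yaw":0},{"delta_pos":[-3.7,0.6,-1.0],"yaw":0},{"delta_pos":[0,0,-3.7],"yaw":0},{"delta_pos":[0,0,-3.7],"yaw":0},{"delta_pos":[0,0,-3.7],"yaw":0},{"delta_pos":[0,0,-3.7],"yaw":0},{"delta_pos":[0,0,-3.7],"yaw":0}]'
python3 -m handwheel '[{"delta_pos":[0,0,-2.5],"yaw":0},{"delta_pos":[0,0,-2.5],"yaw":0},{"delta_pos":[0,0,-2],"yaw":0},{"delta_pos":[0,0,-1],"yaw":0},{"delta_pos":[0,0,0],"yaw":0},{"delta_pos":[0,0,0],"yaw":0}]'
```

```text
clock: 4.08
eef_pos: [451.5, 0.2, 105.6]
tool_rot: [3.141, 0.002, 3.047]
force: [1.2, 0.4, -0.8]
width: 43.0
gripper_force: 0.0
clock: 4.58
eef_pos: [451.2, -0.6, 32.5]
tool_rot: [-3.141, -0.007, 3.047]
force: [1.3, -0.8, 0.4]
width: 43.1
gripper_force: 0.0
```

```bash
python3 -m handwheel '[{"delta_pos":[0,0,-1],"yaw":0},{"delta_pos":[0,0,-1],"yaw":0},{"delta_pos":[0,0,-0.7],"yaw":0},{"delta_pos":[0,0,0],"yaw":0},{"delta_pos":[0,0,0],"yaw":0}]'
```

```text
clock: 5.0
eef_pos: [450.6, -1.6, 9.9]
tool_rot: [-3.138, -0.009, 3.046]
force: [-0.7, -0.1, 0.7]
width: 42.8
gripper_force: 0.0
```

```bash
python3 -m handwheel '[{"delta_pos":[0.5,-0.05,-0.5],"yaw":0},{"delta_pos":[0.6,-0.06,0],"yaw":0},{"delta_pos":[0.6,-0.06,0],"yaw":0},{"delta_pos":[0.6,-0.06,0],"yaw":0},{"delta_pos":[0.6,-0.06,0],"yaw":0},{"delta_pos":[0.6,-0.06,0],"yaw":0},{"delta_pos":[0.6,-0.06,0],"yaw":0},{"delta_pos":[0.6,-0.06,0],"yaw":0},{"delta_pos":[0.6,-0.06,0],"yaw":0},{"delta_pos":[0.6,-0.06,0],"yaw":0}]'
cat > look.py <<'E'
from meas import *
import time
for n in("scene","side"):
    p=get_image(n); C=cloud(p); print(n); meas(C,p["color"]); cv2.imwrite(f"pics/{n}_last.png",p["color"][...,::-1])
s=status.read_state(); print("tcp nu",(R@np.array(s["eef_pos"][:2])).round(1),"z",round(s["eef_pos"][2],1),np.round(s["force"],1),s["clock"])
E
python3 look.py | grep -v fence
```

```text
clock: 5.83
eef_pos: [509.8, -7.6, 4.2]
tool_rot: [-3.138, -0.01, 3.046]
force: [-2.1, 0.0, 0.8]
width: 42.8
gripper_force: 0.7
scene
stop z 40.5 (array([ 584.5, -134.7]), array([29.8, 61. ]), [[553.5999755859375, -148.6999969482422], [614.5999755859375, -150.5], [615.4000244140625, -120.5999984741211], [554.4000244140625, -118.9000015258789]]) face u pct99 [-148.7 -121.1 -120.3]
board z 17.8 (array([548.3,  45.5]), array([ 88.3, 201. ]), [[503.79998779296875, 145.8000030517578], [504.6000061035156, -55.20000076293945], [592.9000244140625, -54.79999923706055], [592.0999755859375, 146.1999969482422]]) rel ang 0.006
side
stop z 42.2 (array([ 583.1, -134.7]), array([63.8, 33.1]), [[550.4000244140625, -119.5999984741211], [551.9000244140625, -152.60000610351562], [615.7000122070312, -149.8000030517578], [614.2000122070312, -116.80000305175781]]) face u pct99 [-149.6 -120.6 -119. ]
board z 21.9 (array([555.7,  47.4]), array([ 71.8, 207.2]), [[519.7999877929688, 151.0], [519.7999877929688, -56.20000076293945], [591.7000122070312, -56.20000076293945], [591.5999755859375, 151.0]]) rel ang -0.108
tcp nu [509.6  40.8] z 4.2 [-0.6 -0.1 -0.7] 5.9333
```

Aligned; about 30 mm to the fence.

```bash
python3 -m handwheel '[{"delta_pos":[0.4,-0.04,0],"yaw":0},{"delta_pos":[0.4,-0.04,0],"yaw":0},{"delta_pos":[0.4,-0.04,0],"yaw":0},{"delta_pos":[0.4,-0.04,0],"yaw":0},{"delta_pos":[0.4,-0.04,0],"yaw":0},{"delta_pos":[0.3,-0.03,0],"yaw":0},{"delta_pos":[0.2,-0.02,0],"yaw":0},{"delta_pos":[0.2,-0.02,0],"yaw":0},{"delta_pos":[0.1,-0.01,0],"yaw":0},{"delta_pos":[0,0,0],"yaw":0}]'
```

```text
clock: 6.77
eef_pos: [537.7, -10.4, 4.2]
tool_rot: [-3.138, -0.009, 3.046]
force: [-1.3, -0.1, -0.0]
width: 43.0
gripper_force: 0.1
```

```bash
python3 -m handwheel '[{"delta_pos":[0.1,-0.01,0],"yaw":0},{"delta_pos":[0.1,-0.01,0],"yaw":0},{"delta_pos":[0.1,-0.01,0],"yaw":0},{"delta_pos":[0,0,0],"yaw":0}]'
python3 -m handwheel '[{"delta_pos":[0.1,-0.01,0],"yaw":0},{"delta_pos":[0.1,-0.01,0],"yaw":0},{"delta_pos":[0,0,0],"yaw":0}]'; python3 look.py | grep -v fence
```

```text
clock: 7.1
eef_pos: [540.5, -10.7, 4.2]
tool_rot: [-3.138, -0.009, 3.046]
force: [-0.9, 0.1, 0.1]
width: 42.6
gripper_force: 0.4
clock: 7.35
eef_pos: [542.3, -10.8, 4.2]
tool_rot: [-3.138, -0.01, 3.046]
force: [-1.8, -0.4, 0.3]
width: 42.7
gripper_force: 0.8
scene
stop z 40.6 (array([ 585.1, -134.1]), array([29.2, 59.6]), [[555.2000122070312, -148.60000610351562], [614.9000244140625, -148.8000030517578], [615.0, -119.5999984741211], [555.4000244140625, -119.30000305175781]]) face u pct99 [-148.5 -120.6 -119.9]
board z 18.0 (array([575.1,  45. ]), array([200.4,  82.4]), [[533.5, -55.0], [616.0, -55.29999923706055], [616.7999877929688, 145.10000610351562], [534.2999877929688, 145.39999389648438]]) rel ang -0.0168
side
stop z 42.2 (array([ 583.2, -133.7]), array([63.4, 33. ]), [[551.2000122070312, -117.80000305175781], [551.7999877929688, -150.6999969482422], [615.0999755859375, -149.60000610351562], [614.5999755859375, -116.69999694824219]]) face u pct99 [-149.7 -120.3 -119.1]
board z 22.0 (array([586.7,  45.9]), array([204. ,  70.5]), [[551.4000244140625, -56.20000076293945], [622.0, -56.20000076293945], [622.0, 147.89999389648438], [551.5, 147.89999389648438]]) rel ang -0.1281
tcp nu [540.9  40.4] z 4.2 [-1.3  0.6  0.7] 7.45
```

```bash
for i in 1; do python3 -m handwheel '[{"delta_pos":[0.1,-0.01,0],"yaw":0},{"delta_pos":[0.1,-0.01,0],"yaw":0},{"delta_pos":[0,0,0],"yaw":0}]'; done
python3 -m handwheel '[{"delta_pos":[0.1,-0.01,0],"yaw":0},{"delta_pos":[0.1,-0.01,0],"yaw":0},{"delta_pos":[0,0,0],"yaw":0}]'
```

```text
clock: 7.7
eef_pos: [542.3, -10.9, 4.1]
tool_rot: [-3.137, -0.013, 3.046]
force: [-6.0, 0.3, 4.5]
width: 42.6
gripper_force: 2.9
clock: 7.95
eef_pos: [542.3, -11.0, 3.9]
tool_rot: [-3.136, -0.017, 3.046]
force: [-9.4, 1.7, 5.7]
width: 42.8
gripper_force: 4.7
```

```bash
python3 -m handwheel '[{"delta_pos":[-0.8,0.1,0],"yaw":0},{"delta_pos":[-2,0.2,0],"yaw":0},{"delta_pos":[0,0,3],"yaw":0},{"delta_pos":[0,0,3.5],"yaw":0},{"delta_pos":[0,2.8,1],"yaw":0},{"delta_pos":[0,2.8,0],"yaw":0},{"delta_pos":[0.5,2.8,0],"yaw":0},{"delta_pos":[2.5,2.8,0],"yaw":0},{"delta_pos":[3,2.6,0],"yaw":0},{"delta_pos":[2.6,0,0],"yaw":0}]' -1
python3 -m handwheel '[{"delta_pos":[0,0,0],"yaw":0},{"delta_pos":[0,0,0],"yaw":0}]'; python3 look.py|grep -v fence
```

```text
clock: 8.78
eef_pos: [606.4, 138.8, 80.7]
tool_rot: [3.137, -0.005, 3.054]
force: [1.7, 0.9, 0.2]
width: -0.1
gripper_force: 0.0
clock: 8.95
eef_pos: [605.8, 129.7, 79.0]
tool_rot: [-3.138, -0.007, 3.045]
force: [-0.6, -0.0, -0.3]
width: 0.1
gripper_force: 0.0
scene
stop z 40.5 (array([ 584.3, -133.9]), array([61.2, 30.2]), [[553.5, -119.4000015258789], [554.0, -149.60000610351562], [615.2000122070312, -148.39999389648438], [614.7000122070312, -118.19999694824219]]) face u pct99 [-148.5 -120.9 -119.7]
board z 18.0 (array([583.7,  45.1]), array([200.8,  65. ]), [[550.5, -55.099998474121094], [615.5, -55.5], [616.9000244140625, 145.3000030517578], [551.9000244140625, 145.8000030517578]]) rel ang -0.0073
side
stop z 42.3 (array([ 583.3, -134. ]), array([31.9, 63.3]), [[551.5999755859375, -149.8000030517578], [614.9000244140625, -150.0], [615.0, -118.0999984741211], [551.7000122070312, -117.9000015258789]]) face u pct99 [-149.2 -120.9 -119.3]
board z 22.0 (array([586.9,  47. ]), array([206.1,  70.2]), [[551.5, -56.0], [621.7000122070312, -56.20000076293945], [622.4000244140625, 149.89999389648438], [552.2000122070312, 150.10000610351562]]) rel ang 0.0005
tcp nu [588.6 185.3] z 78.9 [-0.8  0.   0.7] 9.05
```

```bash
python3 -m handwheel '[{"delta_pos":[0,0,-2.5],"yaw":0},{"delta_pos":[0,0,-2],"yaw":0},{"delta_pos":[0,0,-1.5],"yaw":0},{"delta_pos":[0,0,-0.9],"yaw":0},{"delta_pos":[0,0,0],"yaw":0},{"delta_pos":[-0.06,-0.6,0],"yaw":0},{"delta_pos":[-0.06,-0.6,0],"yaw":0},{"delta_pos":[-0.05,-0.6,0],"yaw":0},{"delta_pos":[-0.06,-0.6,0],"yaw":0},{"delta_pos":[-0.05,-0.6,0],"yaw":0}]'
python3 -m handwheel '[{"delta_pos":[-0.06,-0.6,0],"yaw":0},{"delta_pos":[-0.05,-0.6,0],"yaw":0},{"delta_pos":[-0.06,-0.6,0],"yaw":0}]'
python3 look.py|grep -v fence
```

```text
clock: 9.88
eef_pos: [602.1, 99.2, 11.1]
tool_rot: [-3.139, -0.008, 3.046]
force: [0.0, 2.3, 1.1]
width: 0.1
gripper_force: 1.1
clock: 10.13
eef_pos: [600.4, 82.4, 10.9]
tool_rot: [-3.14, -0.008, 3.047]
force: [-0.3, 4.5, 3.2]
width: -0.1
gripper_force: 2.3
scene
stop z 40.6 (array([ 584.4, -134.4]), array([30.8, 60.3]), [[554.0999755859375, -149.3000030517578], [614.4000244140625, -150.1999969482422], [614.7999877929688, -119.4000015258789], [554.5, -118.5]]) face u pct99 [-149.3 -120.8 -119.6]
board z 18.3 (array([584.5,  30.1]), array([214.3,  65.3]), [[549.9000244140625, -76.4000015258789], [615.2000122070312, -77.5999984741211], [619.0999755859375, 136.6999969482422], [553.7999877929688, 137.89999389648438]]) rel ang -0.0194
side
stop z 42.2 (array([ 583.3, -133.7]), array([63.4, 33. ]), [[551.5, -117.30000305175781], [551.7000122070312, -150.3000030517578], [615.0, -150.10000610351562], [614.9000244140625, -117.0999984741211]]) face u pct99 [-149.6 -119.7 -118.5]
board z 22.0 (array([586.5,  25.7]), array([210.5,  71. ]), [[550.9000244140625, -79.5], [621.9000244140625, -79.5999984741211], [622.2000122070312, 130.89999389648438], [551.2000122070312, 131.0]]) rel ang -0.0002
tcp nu [589.9 136.9] z 10.6 [-0.5  1.2  1.2] 10.2333
```

```bash
python3 -m handwheel '[{"delta_pos":[-0.06,-0.5,0],"yaw":0},{"delta_pos":[-0.05,-0.5,0],"yaw":0},{"delta_pos":[-0.05,-0.5,0],"yaw":0},{"delta_pos":[-0.05,-0.5,0],"yaw":0},{"delta_pos":[-0.05,-0.5,0],"yaw":0},{"delta_pos":[-0.04,-0.4,0],"yaw":0},{"delta_pos":[-0.03,-0.3,0],"yaw":0},{"delta_pos":[-0.02,-0.2,0],"yaw":0},{"delta_pos":[-0.01,-0.1,0],"yaw":0},{"delta_pos":[0,0,0],"yaw":0}]'
python3 -m handwheel '[{"delta_pos":[-0.01,-0.1,0],"yaw":0},{"delta_pos":[-0.01,-0.1,0],"yaw":0},{"delta_pos":[-0.01,-0.1,0],"yaw":0},{"delta_pos":[0,0,0],"yaw":0}]'
```

```text
clock: 11.07
eef_pos: [596.2, 46.5, 10.3]
tool_rot: [-3.138, -0.009, 3.046]
force: [0.9, 2.1, 3.0]
width: -0.2
gripper_force: 1.7
clock: 11.4
eef_pos: [595.8, 43.6, 10.2]
tool_rot: [-3.138, -0.01, 3.046]
force: [0.1, 3.5, 4.9]
width: 0.2
gripper_force: 2.2
```

```bash
python3 -m handwheel '[{"delta_pos":[-0.01,-0.1,0],"yaw":0},{"delta_pos":[-0.01,-0.1,0],"yaw":0},{"delta_pos":[0,0,0],"yaw":0}]'; python3 -m handwheel '[{"delta_pos":[-0.01,-0.1,0],"yaw":0},{"delta_pos":[-0.01,-0.1,0],"yaw":0},{"delta_pos":[0,0,0],"yaw":0}]'
```

```text
clock: 11.65
eef_pos: [595.6, 41.5, 10.2]
tool_rot: [-3.138, -0.01, 3.046]
force: [0.8, 2.8, 4.8]
width: -0.1
gripper_force: 2.1
clock: 11.9
eef_pos: [595.5, 40.1, 10.2]
tool_rot: [-3.139, -0.009, 3.046]
force: [-0.1, 4.5, 3.8]
width: 0.1
gripper_force: 2.7
```

```bash
python3 -m handwheel '[{"delta_pos":[-0.01,-0.1,0],"yaw":0},{"delta_pos":[-0.01,-0.1,0],"yaw":0},{"delta_pos":[0,0,0],"yaw":0}]'; python3 -m handwheel '[{"delta_pos":[-0.01,-0.1,0],"yaw":0},{"delta_pos":[-0.01,-0.1,0],"yaw":0},{"delta_pos":[0,0,0],"yaw":0}]'; python3 look.py|grep -v fence
```

```text
clock: 12.15
eef_pos: [595.5, 40.0, 10.3]
tool_rot: [-3.141, -0.009, 3.047]
force: [0.0, 7.1, 2.8]
width: -0.1
gripper_force: 3.9
clock: 12.4
eef_pos: [595.5, 39.9, 10.4]
tool_rot: [3.14, -0.008, 3.048]
force: [0.9, 9.5, 3.0]
width: -0.1
gripper_force: 5.1
scene
stop z 40.6 (array([ 584.1, -134.5]), array([60.4, 29.1]), [[553.7000122070312, -120.30000305175781], [554.0999755859375, -149.5], [614.5, -148.60000610351562], [614.0999755859375, -119.5]]) face u pct99 [-148.9 -121.1 -120.3]
board z 18.6 (array([583.4,  -4.1]), array([207.6,  65.4]), [[548.9000244140625, -107.4000015258789], [614.2999877929688, -108.5], [617.9000244140625, 99.0999984741211], [552.5, 100.30000305175781]]) rel ang -0.0242
side
stop z 42.1 (array([ 583.1, -134.2]), array([31.1, 63.8]), [[551.0999755859375, -149.60000610351562], [614.9000244140625, -149.8000030517578], [615.0, -118.69999694824219], [551.2000122070312, -118.5]]) face u pct99 [-149.4 -120.7 -119.3]
board z 22.0 (array([586.1, -12.7]), array([203.4,  72. ]), [[549.2000122070312, -114.0999984741211], [621.2999877929688, -114.69999694824219], [623.0, 88.69999694824219], [551.0, 89.30000305175781]]) rel ang -0.0301
tcp nu [589.1  95.9] z 10.4 [-0.2  9.7  3. ] 12.5
```

Butted at the stop (the force rose and motion halted). Next I'll re-seat it against the fence with both fingers.

```bash
python3 -m handwheel '[{"delta_pos":[0.1,1.0,0],"yaw":0},{"delta_pos":[0.1,1.0,0],"yaw":0},{"delta_pos":[0,0,3],"yaw":0},{"delta_pos":[0,0,3.5],"yaw":0},{"delta_pos":[-3,0,0.5],"yaw":0},{"delta_pos":[-3,-2,0],"yaw":0},{"delta_pos":[-3,-2.5,0],"yaw":0},{"delta_pos":[-1.2,-3.2,0],"yaw":0},{"delta_pos":[0,-3.2,0],"yaw":0},{"delta_pos":[0,-1.5,0],"yaw":0}]' 0
python3 -m handwheel '[{"delta_pos":[0,0,0],"yaw":0},{"delta_pos":[0,0,0],"yaw":0},{"delta_pos":[0,0,-2],"yaw":0},{"delta_pos":[0,0,-2],"yaw":0},{"delta_pos":[0,0,-2],"yaw":0},{"delta_pos":[0,0,-1.3],"yaw":0},{"delta_pos":[0,0,0],"yaw":0},{"delta_pos":[0,0,0],"yaw":0}]'; python3 look.py
```

```text
clock: 13.33
eef_pos: [492.0, -74.8, 79.5]
tool_rot: [-3.132, -0.014, 3.041]
force: [0.6, -0.7, 0.3]
width: 43.0
gripper_force: 0.0
clock: 14.0
eef_pos: [494.5, -66.9, 6.7]
tool_rot: [-3.138, -0.012, 3.049]
force: [0.6, -0.9, -0.2]
width: 42.7
gripper_force: 0.0
scene
fence z 33.6 (array([638.3,  61.6]), array([559.4,  31.5]), [[621.2000122070312, -218.0], [652.7000122070312, -218.10000610351562], [655.4000244140625, 341.29998779296875], [623.9000244140625, 341.3999938964844]]) ang -0.0959
stop z 40.5 (array([ 584.5, -134.3]), array([60.6, 30.1]), [[553.9000244140625, -119.9000015258789], [554.5999755859375, -150.10000610351562], [615.0999755859375, -148.6999969482422], [614.5, -118.5999984741211]]) face u pct99 [-148.6 -121.  -119.8]
board z 18.6 (array([583.1, -13. ]), array([189.1,  66.4]), [[548.0999755859375, -106.9000015258789], [614.4000244140625, -108.0999984741211], [618.0999755859375, 80.9000015258789], [551.7000122070312, 82.19999694824219]]) rel ang -0.0125
side
fence z 37.0 (array([636.6,  61.9]), array([560.9,  30.7]), [[620.2999877929688, -218.5], [651.0, -218.60000610351562], [652.7999877929688, 342.29998779296875], [622.0999755859375, 342.3999938964844]]) ang -0.0947
stop z 42.2 (array([ 583.1, -134.5]), array([63.4, 32.6]), [[550.9000244140625, -119.19999694824219], [552.0, -151.8000030517578], [615.4000244140625, -149.6999969482422], [614.2999877929688, -117.19999694824219]]) face u pct99 [-149.6 -120.  -119. ]
board z 22.0 (array([586.2, -15.8]), array([198.9,  72.4]), [[549.2999877929688, -115.0], [621.7000122070312, -115.5], [623.2000122070312, 83.4000015258789], [550.7999877929688, 83.9000015258789]]) rel ang -0.021
tcp nu [499.7 -20.3] z 7.8 [-0.7 -0.4  0.3] 14.1
```

```bash
python3 -m handwheel '[{"delta_pos":[0.8,-0.08,0],"yaw":0},{"delta_pos":[0.8,-0.08,0],"yaw":0},{"delta_pos":[0.8,-0.08,0],"yaw":0},{"delta_pos":[0.8,-0.08,0],"yaw":0},{"delta_pos":[0.3,-0.03,0],"yaw":0},{"delta_pos":[0.2,-0.02,0],"yaw":0},{"delta_pos":[0.2,-0.02,0],"yaw":0},{"delta_pos":[0.1,-0.01,0],"yaw":0},{"delta_pos":[0.1,-0.01,0],"yaw":0},{"delta_pos":[0,0,0],"yaw":0}]'
python3 -m handwheel '[{"delta_pos":[0.1,-0.01,0],"yaw":0},{"delta_pos":[0.1,-0.01,0],"yaw":0},{"delta_pos":[0.1,-0.01,0],"yaw":0},{"delta_pos":[0,0,0],"yaw":0}]'
```

```text
clock: 14.93
eef_pos: [535.3, -72.5, 7.1]
tool_rot: [-3.137, -0.011, 3.046]
force: [-1.5, -0.2, -0.2]
width: 42.9
gripper_force: 0.7
clock: 15.27
eef_pos: [536.4, -72.6, 7.0]
tool_rot: [-3.137, -0.015, 3.046]
force: [-6.2, 1.6, 3.7]
width: 43.0
gripper_force: 3.2
```

```bash
python3 -m handwheel '[{"delta_pos":[0.1,-0.01,0],"yaw":0},{"delta_pos":[0.1,-0.1,0],"yaw":0},{"delta_pos":[0,-0.1,0],"yaw":0},{"delta_pos":[0,-0.1,0],"yaw":0},{"delta_pos":[0,0,0],"yaw":0}]'
python3 -m handwheel '[{"delta_pos":[-0.6,0.0,0],"yaw":0},{"delta_pos":[-1.5,0.1,0],"yaw":0},{"delta_pos":[-2,0.2,0],"yaw":0},{"delta_pos":[0,0,3],"yaw":0},{"delta_pos":[0,0,4],"yaw":0},{"delta_pos":[0,0,4],"yaw":0},{"delta_pos":[0,0,4],"yaw":0},{"delta_pos":[0,0,4],"yaw":0},{"delta_pos":[2,0,3.5],"yaw":0},{"delta_pos":[3.5,0,2],"yaw":0}]' -1
python3 -m handwheel '[{"delta_pos":[3.5,0,0],"yaw":0},{"delta_pos":[3.5,0,0],"yaw":0},{"delta_pos":[2,0,0],"yaw":0},{"delta_pos":[0,0,0],"yaw":0},{"delta_pos":[0,0,0],"yaw":0},{"delta_pos":[0,0,0],"yaw":0}]'
python3 - <<'E'
from meas import *
s=status.read_state(); p=get_image("wrist"); C=cloud(p,s); meas(C,p["color"])
c=p["color"]; print(s["eef_pos"],models.boxes_of(p,"board")[:1])
cv2.imwrite("pics/w3.png",cv2.resize(c,(800,600),interpolation=2)[...,::-1])
E
```

```text
clock: 15.68
eef_pos: [536.3, -73.4, 6.5]
tool_rot: [-3.139, -0.018, 3.047]
force: [-10.6, 5.2, 5.0]
width: 43.1
gripper_force: 5.2
clock: 16.52
eef_pos: [555.1, -73.3, 257.3]
tool_rot: [-3.136, -0.005, 3.046]
force: [1.1, 0.3, -1.4]
width: -0.1
gripper_force: 0.0
clock: 17.02
eef_pos: [644.5, -72.7, 252.0]
tool_rot: [-3.138, -0.01, 3.047]
force: [-0.3, -0.6, -0.1]
width: -0.2
gripper_force: 0.0
fence z 33.5 (array([632.7,  20.6]), array([471.4,  53.1]), [[596.7999877929688, -213.89999389648438], [649.9000244140625, -216.0], [668.5, 255.0], [615.5, 257.1000061035156]]) ang -0.0942
stop z 39.4 (array([ 583.3, -130.6]), array([30.2, 63.3]), [[551.5, -145.5], [614.7999877929688, -145.89999389648438], [615.0, -115.80000305175781], [551.7000122070312, -115.30000305175781]]) face u pct99 [-145.1 -116.1 -115.8]
board z 18.5 (array([586.6, -14.6]), array([200.7,  69.6]), [[551.5999755859375, -114.9000015258789], [621.2000122070312, -115.0], [621.5, 85.69999694824219], [551.9000244140625, 85.80000305175781]]) rel ang -0.002
[644.478211   -72.72713989 251.97677436] [{'rect': [180.9, 78.0, 385.1, 154.1], 'score': 0.56}]
```

View pics/w3.png

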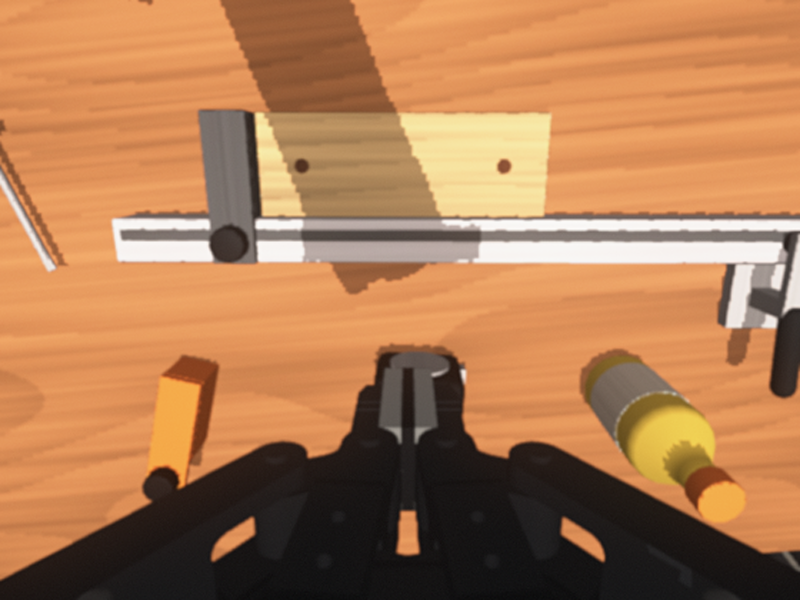

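The board lies along the fence (row 215) with its left end at the stop (column 257). The fit gives n 551.6–621.5, a left end at u −115 matching the stop face at −115.8, and a tilt of about 0. One closer look at both contact lines.

```bash
python3 -m handwheel '[{"delta_pos":[0,-1,-2.5],"yaw":0},{"delta_pos":[0,-1,-2.5],"yaw":0},{"delta_pos":[0,-1,-2.5],"yaw":0},{"delta_pos":[0,-1,-2.5],"yaw":0},{"delta_pos":[0,-1,-2],"yaw":0},{"delta_pos":[0,0,0],"yaw":0},{"delta_pos":[0,0,0],"yaw":0},{"delta_pos":[0,0,0],"yaw":0}]'
python3 - <<'E'
from h import *
s=status.read_state(); p=get_image("wrist"); print(models.boxes_of(p,"board")[:1]); c=p["color"][0:240,100:420]
cv2.imwrite("pics/w4.png",cv2.resize(c,(800,600),interpolation=2)[...,::-1])
E
```

```text
clock: 17.78
eef_pos: [645.9, -121.8, 133.9]
tool_rot: [-3.139, -0.007, 3.047]
force: [0.1, -1.0, -0.6]
width: -0.0
gripper_force: 0.0
[{'rect': [201.9, 52.5, 507.5, 164.8], 'score': 0.89}]
```

View pics/w4.png

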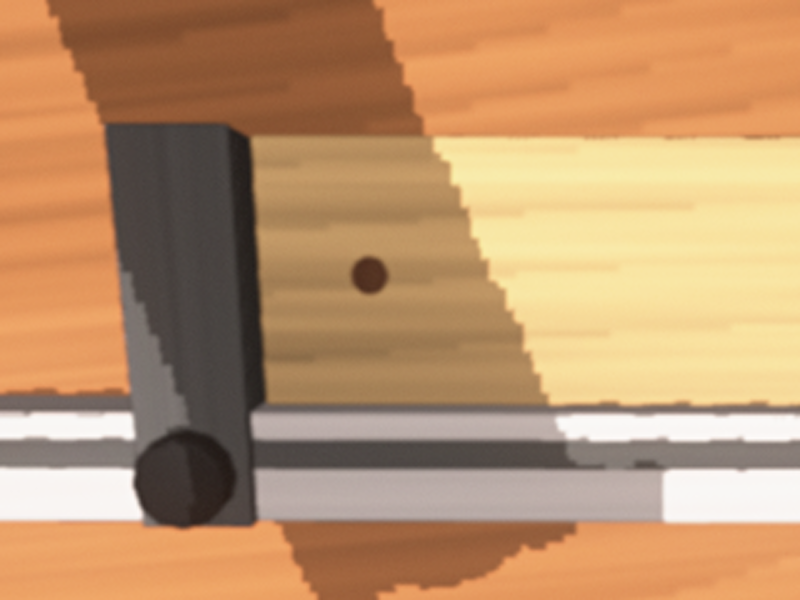

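The close-up shows no bench between the board and the stop (column 250–265) or between the board and the fence (row 405). The final push loaded both contacts, so I'm handing in.

```bash
python3 -c "
from cell import ctrl; print(ctrl.finish_job())"
```

```text
the job is handed in; nothing more can be done
None
```

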